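# Gauge ceramic filter blocks at the media sleeve and load the ones that go

### The arm

A 7-joint arm with a two-finger parallel gripper is mounted at the origin on the work surface. World frame = base frame: x ahead of the robot, y to its left, z up, the work surface at z = 0. Lengths are in mm, angles in degrees, forces in N, time in s.
With the tool pointing down it reaches from about 400 to 900 mm from the base axis. Payload 5.5 kg.
Tool frame: the origin (TCP) lies at the very end of the fingers, on their centre line; the grasp point (between the pads) lies 19 mm behind it (manip.tcp_to_grasp is the distance from the TCP to the grasp point, in mm); z points along the fingers, x is the direction in which the jaws open and shut, and the axes are right-handed (so a half turn about z gives the same grasp; the last joint's range is limited). The gripper opens to 85 mm and grips with 20 to 120 N. Pads are 22 mm wide; open, the fingers measure 114 mm over their backs; the gripper's body (76 mm by 85 mm) begins 54 mm behind the grasp point. The pads swing forward as they close: fully open they stand 13 mm farther back than shut.
Start: joints at [-52.3, 28.699, -24.465, 88.831, 12.651, 65.22, -12.049], TCP at [249.969, 600.013, 231.31] pointing down, gripper open.
Joint ranges: [-164.97, 164.97], [-17.58, 116.51], [-87.97, 89.64], [11.32, 138.91], [-80.73, 260.73], [10.89, 115.49], [-147.41, 147.41]. Speed limits (degrees/s): [147.25, 147.25, 180, 180, 180, 180, 180].

### API

Orientations are given as a 3x3 rotation matrix whose columns are the frame's x, y, z axes.
In Python, from cell import manip, viewer, job gives the robot as it stands.
- The arm moves only by the tool move_arm, never from a script. Its argument "plan" is text: rows parted by semicolons, each of 6 numbers parted by spaces: the shift along the tool's x, y, z in m, then the turn, a rotation vector about the tool's x, y, z in degrees. In form: x y z ax ay az; .... A call has 1 to 8 rows; each row shifts and turns the pose as measured when the row begins, along the tool's axes as they then stand; what a row does not reach is not made up. A row lasts 1/10 s, in which the tool goes at most 50 mm and 8.59 degrees, less where a joint would pass 70% of its speed; a pose out of reach is approached as far as the arm can. A call with a gripper value outside its range is refused whole. "grip" is the closure, from -1 (fully open) to 1 (shut), set as the call begins (left out, the last holds). The fingers move at their own pace and stop on an object; "grip_force" is the grip in N (left out, the last holds). Time passes only in rows, so rows that do not move let the fingers close. It gives the time, the measured TCP pose, the force and the opening at its end, in the units of the state.
- manip.get_state(): the state, without advancing time (a new reading comes with each control period).
- viewer.get_image(name): name is "scene" or "top" or "wrist"; returns the picture (480x640x3 uint8, red, green, blue); there is no depth.
- viewer.camera_info(name): a dict with "fovy" (degrees; the focal length in pixels is half the picture's height over the tangent of half this angle, whatever the lens; pixels are square), "cx", "cy" (the principal point, pixels), "world_to_cam" (4x4, takes a point from world to camera coordinates). Camera axes: x right, y up, looking along -z (the intrinsics and any distortion apply to the point x, -y, -z); pixel columns grow to the right and rows downward; lengths in mm; the calibration is good to about 2 mm. A picture is of the moment at which its call begins: read the wrist's pose just before it. camera_info takes no time and is no camera call; for the wrist camera it gives the pose at the moment of the call.
- job.sign_off(): hands the job in, once; it reports no verdict.
The state is a dict: "time_s": time; "joints": joint angles; "qd": joint speeds; "tau": joint torques, N m; "tcp_pos": TCP position; "tool_rot": TCP orientation; "wrist_force": force on the tool from outside, world axes, zero at the start; "moment": the same for the moment, N m; "width": opening from 0.0 (shut) to 1.0 (fully open).
Only numpy, scipy, OpenCV 4.12 (cv2) and the standard library are available. Lean on these libraries where they do the work, as an engineer would, in place of code of your own. Each camera call takes 0.05 s, during which the arm holds its last target. There are 200 camera calls.

### The job

Try each of the three cream ceramic filter blocks in the flared mouth of the clear media sleeve by pushing it endwise along the shelf, by feel and without forcing it. Push each one that goes right in, behind the one before, until its end is flush with the mouth or deeper; one that sticks in the mouth is too fat, so take it back out and leave it lying flat in the grey reject tub. Leave the food canister, the algae scraper, the thermometer and the terracotta cave where they are.

Things in the scene. Friction and masses are not known exactly. Their poses are not given: they have to be found in the camera images.
- sleeve: clear acrylic media sleeve, a box tube fixed on the shelf, mouth (black collar) roughly towards the robot; one block lies askew close in front of it. Origin on the shelf, middle of the mouth plane; x runs inwards along the tube, z up. Bore 44 mm high, floor level with the shelf, closed end 242 mm inside the mouth (room for three blocks in line). Outside 76 mm wide and 53 mm high at the collar, tube 60 mm wide.
- throat (a point): middle of the sleeve's throat, 25 mm inside the mouth plane, 22 mm up. The mouth is 60 mm wide and its sides taper evenly to the throat; from there on the bore is 44 mm wide. Narrow blocks slide in with 1 to 5 N (bumps to 8 N), pushing along any in front; the fat one stops hard with its nose 20 to 22 mm inside the mouth, even with two blocks in the sleeve.
- block_a: cream honeycomb ceramic filter block, one of three alike. 80 mm long, 40 mm high and either 40 mm wide (fits the sleeve) or 47 mm wide (too fat whichever way it is turned): one of the three is fat, and it is not told which. 0.1 to 0.16 kg. Starts lying on the shelf at any yaw. Origin at its centre, 20 mm up; x along its length, y across its width, z up.
- block_b: cream honeycomb ceramic filter block, one of three alike. 80 mm long, 40 mm high and either 40 mm wide (fits the sleeve) or 47 mm wide (too fat whichever way it is turned): one of the three is fat, and it is not told which. 0.1 to 0.16 kg. Starts lying on the shelf at any yaw. Origin at its centre, 20 mm up; x along its length, y across its width, z up.
- block_c: cream honeycomb ceramic filter block, one of three alike. 80 mm long, 40 mm high and either 40 mm wide (fits the sleeve) or 47 mm wide (too fat whichever way it is turned): one of the three is fat, and it is not told which. 0.1 to 0.16 kg. Starts lying on the shelf at any yaw. Origin at its centre, 20 mm up; x along its length, y across its width, z up.
- tub: open grey plastic reject tub, fixed, 150 mm (x) by 120 mm (y) outside, 55 mm high, walls and floor 4 mm, empty. Origin in the middle of its underside on the shelf.
- cave: terracotta cave ornament, an arch about 95 mm (x) by 115 mm (y), 60 mm high, loose. Origin under its middle. To be left alone.
- canister: closed white fish food canister with grey lid, upright cylinder 70 mm diameter, 108 mm high, loose. Origin under its middle. To be left alone.
- scraper: green algae magnet scraper, 94 mm (x) by 48 mm (y), 48 mm high with its grip rib, loose. Origin under its middle. To be left alone.
- thermometer: glass thermometer lying on the shelf on two black holders, 146 mm along y, 22 mm wide, 18 mm high, loose and light, at the far left. Origin under its middle. To be left alone.
Not all that is in view belongs to the job. What is shaped like the block_b but blue or purple is not meant. What is shaped like the block_c but pink is not meant.

How it is judged (in metres and radians):
On the way:
1. the fat block has been tried: pushed endwise into the flared mouth, its nose at least 5 mm inside (x of block_b in the frame of sleeve above -0.035 m and y of block_b in the frame of sleeve between -0.012 and 0.012 m and angle between the x axis of block_b and the x axis of sleeve, either way round below 0.2 rad and height (world z) of block_b below 0.028 m), for 0.1 s.
At the end, for the whole second after the job is handed in: Both narrow blocks lie in line in the sleeve, neither end more than 6 mm proud of the mouth, and the fat block lies flat on the floor of the reject tub; all released and at rest (x of block_a in the frame of sleeve between 0.034 and 0.205 m and y of block_a in the frame of sleeve between -0.006 and 0.006 m and height (world z) of each of block_a, block_c below 0.028 m and linear speed of each of block_a, block_c, block_b below 0.02 m/s and x of block_c in the frame of sleeve between 0.034 and 0.205 m and y of block_c in the frame of sleeve between -0.006 and 0.006 m and x of block_b in the frame of tub between -0.05 and 0.05 m and y of block_b in the frame of tub between -0.045 and 0.045 m and height (world z) of block_b below 0.033 m); the robot touches nothing.
It fails at once if the cave is shifted by more than 20 mm or knocked over (distance of cave from where it was at the start of the episode above 0.02 m or angle between cave's own z axis and vertical above 0.4 rad).
It fails at once if the canister is shifted by more than 20 mm or knocked over (distance of canister from where it was at the start of the episode above 0.02 m or angle between canister's own z axis and vertical above 0.4 rad).
It fails at once if the scraper is shifted by more than 20 mm or knocked over (distance of scraper from where it was at the start of the episode above 0.02 m or angle between scraper's own z axis and vertical above 0.4 rad).
It fails at once if the thermometer is shifted by more than 20 mm or knocked over (distance of thermometer from where it was at the start of the episode above 0.02 m or angle between thermometer's own z axis and vertical above 0.4 rad).
It fails at once if a block is forced against the sleeve with more than 120 N (sum over both sides of the taper) (contact force between any of block_a, block_b, block_c and sleeve above 120 N).
It also fails if it takes over 72 s, if anything falls off the work surface, if the arm or the gripper's body presses on something with over 40 N, if the wrist force passes 120 N, or if a joint passes its speed limit or range.

## Working session

There is one attempt and no reset: what is moved stays moved. The work goes in short steps, Python scripts to look and compute and a tool call to move; the robot and the scene stay as the last step left them, time stands still between calls to the robot, and variables do not carry over. Pictures are saved under pics/ and viewed, about 8 in all and at most 12, crops included, and the job is handed in when it is done.

Besides the shell and the picture viewer there is one more tool, called after "Call:" as name(argument=value, ...), one argument or row to a line, values as JSON. move_arm: Moves the arm, as the interface text tells. Its arguments: {"type":"object","properties":{"plan":{"type":"string"},"grip":{"type":"number"},"grip_force":{"type":"number"}},"required":["plan"]}

```bash
mkdir -p pics; cat > h.py <<'E'
import numpy as np, cv2
from cell import manip, viewer, job
def snap(n,f):
    im=viewer.get_image(n); cv2.imwrite('pics/'+f,im[:,:,::-1]); return im
def ray(n,u,v,z,ci=None):
    ci=ci or viewer.camera_info(n); W=np.array(ci['world_to_cam']); f=240/np.tan(np.radians(ci['fovy']/2))
    d=W[:3,:3].T@np.array([(u-ci['cx'])/f,-(v-ci['cy'])/f,-1.]); c=-W[:3,:3].T@W[:3,3]
    return c+d*(z-c[2])/d[2]
E
python3 - <<'E'
from h import *
a=snap('top','top.png');b=snap('scene','scene.png')
for n in('top','scene','wrist'): 
    c=viewer.camera_info(n);print(n,{k:(np.round(v,3).tolist()) if not isinstance(v,str) else v for k,v in c.items()})
s=manip.get_state();print(s); print(manip.tcp_to_grasp)
E
```

```text
top {'fovy': 45.54, 'cx': 315.211, 'cy': 235.097, 'world_to_cam': [[-0.07, -0.998, -0.003, 36.504], [0.977, -0.069, 0.202, -514.099], [-0.201, 0.011, 0.979, -1180.241], [0.0, 0.0, 0.0, 1.0]]}
scene {'fovy': 45.324, 'cx': 321.752, 'cy': 242.641, 'world_to_cam': [[0.501, 0.866, 0.002, -281.539], [-0.707, 0.408, 0.578, 343.29], [0.499, -0.291, 0.816, -1465.622], [0.0, 0.0, 0.0, 1.0]]}
wrist {'fovy': 60.822, 'cx': 322.933, 'cy': 241.325, 'world_to_cam': [[0.384, 0.923, -0.002, -649.968], [-0.888, 0.368, -0.276, 37.117], [-0.254, 0.107, 0.961, -379.514], [0.0, 0.0, 0.0, 1.0]]}
{'time_s': 0.1, 'joints': array([-52.298079  ,  28.74879981, -24.45407616,  88.8842149 ,
        12.65150578,  65.22232252, -12.05081159]), 'qd': array([-0.02912492,  0.02584211, -0.06672227, -0.16635189,  0.07771279,
        0.02135262,  0.02358284]), 'tau': array([-1.10796772e-02, -5.70807731e+01, -5.83872467e+00, -2.81749159e+01,
        1.03289809e-02,  5.52876096e-03,  2.56395498e-05]), 'tcp_pos': array([249.82181942, 599.39435136, 230.36800314]), 'tool_rot': array([[ 3.84626485e-01,  9.23072012e-01, -7.26228571e-04],
       [ 9.23070584e-01, -3.84627168e-01, -1.62445211e-03],
       [-1.77881351e-03, -4.55529287e-05, -9.99998417e-01]]), 'wrist_force': array([ 0.42752948,  0.01397228, -0.07801887]), 'moment': array([-0.04144034,  0.01863335, -0.00684639]), 'width': 1.000670039964982}
18.700000000000003
```

View pics/top.png

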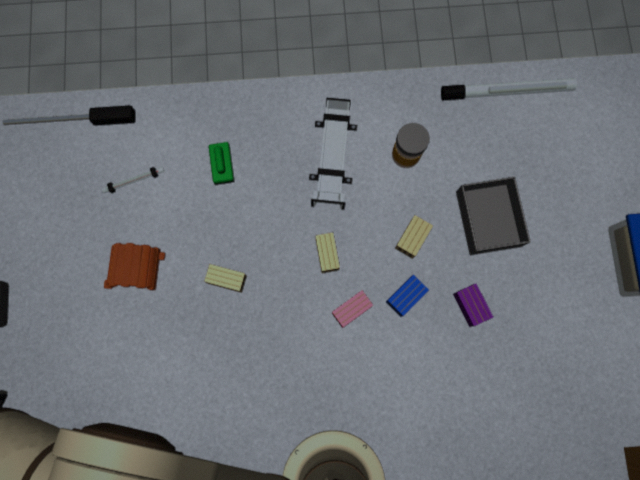

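View pics/scene.png

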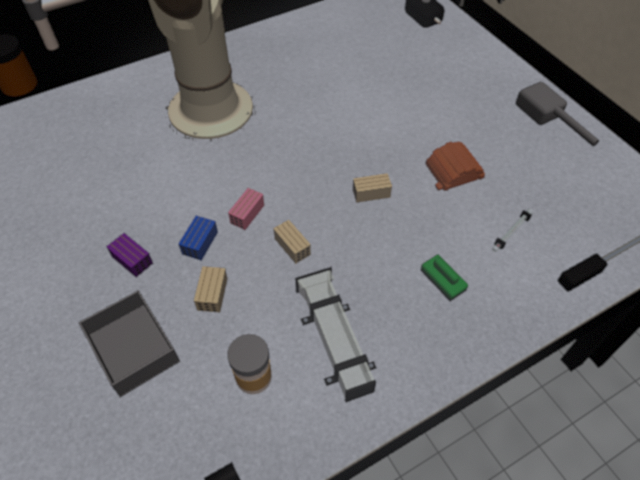

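```bash
python3 - <<'E'
from h import *
a=cv2.imread('pics/top.png')
def crop(x0,y0,x1,y1,k,W,H):
    c=cv2.resize(a[y0:y1,x0:x1],None,fx=k,fy=k,interpolation=cv2.INTER_CUBIC)
    for x in range((x0+9)//10*10,x1,10): cv2.line(c,((x-x0)*k,0),((x-x0)*k,4),(0,0,255),1)
    for y in range((y0+9)//10*10,y1,10): cv2.line(c,(0,(y-y0)*k),(4,(y-y0)*k),(0,0,255),1)
    return c
o=np.zeros((600,800,3),np.uint8)
def put(c,x,y):o[y:y+c.shape[0],x:x+c.shape[1]]=c
put(crop(305,90,365,210,5,0,0),0,0)     # sleeve
put(crop(310,225,350,280,5,0,0),310,0)  # B mid
put(crop(390,205,440,265,5,0,0),520,0)  # right
put(crop(200,255,250,300,5,0,0),310,320)
put(crop(450,170,535,260,2,0,0),570,320)
cv2.imwrite('pics/crop1.png',o)
hsv=cv2.cvtColor(a,cv2.COLOR_BGR2HSV)
m=cv2.inRange(hsv,(15,50,60),(40,255,255))
n,l,st,ce=cv2.connectedComponentsWithStats(m)
for i in range(1,n):
    if st[i,4]>200:
        p=np.argwhere(l==i)[:,::-1].astype(np.float32)
        w=np.array([ray('top',*q,40)[:2] for q in p],np.float32)
        r=cv2.minAreaRect(w); print(ce[i].round(1),st[i,4],r)
E
```

```text
[414.2 235.3] 751 ((502.4699401855469, -214.64918518066406), (45.60063934326172, 80.49608612060547), 54.59235382080078)
[326.9 251.8] 642 ((479.6581726074219, -22.363754272460938), (79.29680633544922, 38.62052917480469), 6.737704753875732)
[224.4 277.6] 672 ((438.87139892578125, 201.3068389892578), (78.99317932128906, 39.57394790649414), 71.04269409179688)Traceback (most recent call last):
  File "<stdin>", line 22, in <module>
  File "h.py", line 6, in ray
    ci=ci or viewer.camera_info(n); W=np.array(ci['world_to_cam']); f=240/np.tan(np.radians(ci['fovy']/2))
             ~~~~~~~~~~~~~~~~~~^^^
ValueError: time passes only in moves, steps and waits
```

View pics/crop1.png

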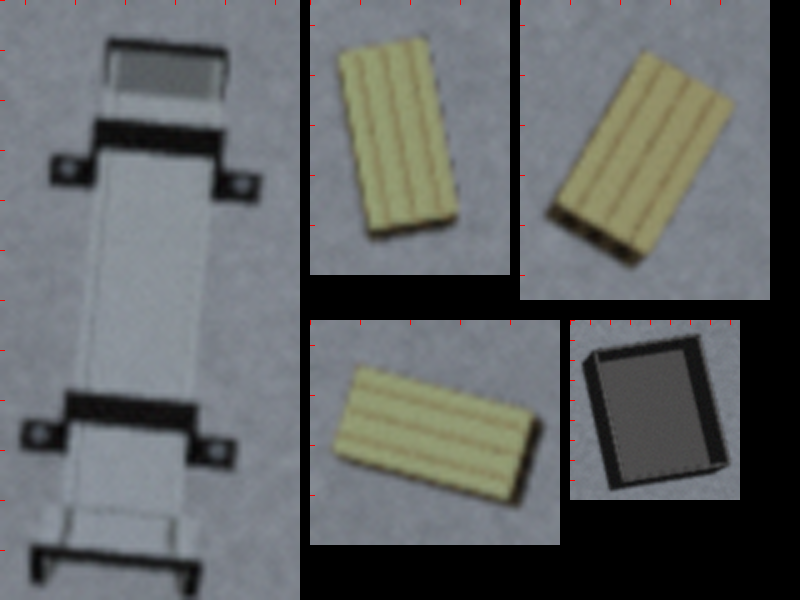

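```bash
python3 - <<'E'
from h import *
ci=viewer.camera_info('top'); W=np.array(ci['world_to_cam']);print('cam',-W[:3,:3].T@W[:3,3])
g=lambda cx,cy,z,x0=305,y0=90,k=5: ray('top',x0+(cx+.5)/k-.5,y0+(cy+.5)/k-.5,z,ci).round(1)[:2]
for nm,l,r in [('front',(32,550),(201,566)),('band2',(66,408),(197,418)),('band3',(95,136),(224,146)),('back',(108,44),(227,52))]:
    L,R=g(*l,50),g(*r,50); d=R-L; print(nm,L,R,(L+R)/2,np.hypot(*d),'yaw',np.degrees(np.arctan2(d[0],-d[1])))
print('front feet z0',g(36,582,0),g(192,596,0))
# tub rim: crop 450,170,k2 placed at 570,320
t=lambda x,y,z:g(x-570,y-320,z,450,170,2)
print('tub',[t(*p,55) for p in((583,362),(698,336),(728,466),(612,490))])
# blocks
B=lambda pts,ox,oy,x0,y0:[g(x-ox,y-oy,40,x0,y0,5) for x,y in pts]
for nm,q in dict(mid=B([(340,52),(424,38),(457,216),(371,230)],310,0,310,225),right=B([(645,50),(734,104),(642,258),(553,206)],520,0,390,205),left=B([(358,366),(538,416),(514,500),(334,456)],310,320,200,255)).items():
    q=np.array(q);print(nm,q.mean(0).round(1),[np.hypot(*(q[i]-q[i-1])).round(1) for i in range(4)],cv2.minAreaRect(q.astype(np.float32))[2])
E
```

```text
cam [ 267.04937628   14.20611856 1259.79467869]
front [595.7   4. ] [583.2 -69.2] [589.45 -32.6 ] 74.25961217243193 yaw -9.690641573138942
band2 [659.4 -15.4] [650.7 -72.9] [655.05 -44.15] 58.15444952881937 yaw -8.603840707873063
band3 [786.4 -37.6] [777.5 -95.2] [781.95 -66.4 ] 58.28353112157841 yaw -8.783532319552611
back [830.5 -46.7] [ 822.7 -100.3] [826.6 -73.5] 54.16456406175534 yaw -8.279699349758438
front feet z0 [594.1   2.8] [582.6 -67.4]
tub [array([ 591.8, -313.9]), array([ 612.4, -443.2]), array([ 465.9, -454.9]), array([ 448.8, -327.8])]
mid [480.4 -23.1] [np.float64(79.3), np.float64(37.2), np.float64(79.4), np.float64(37.5)] 5.717785835266113
right [ 502.1 -214.9] [np.float64(81.5), np.float64(45.1), np.float64(80.3), np.float64(44.1)] 54.69119644165039
left [439.  200.3] [np.float64(40.0), np.float64(81.2), np.float64(37.3), np.float64(80.0)] 72.31262969970703
```

```bash
cat >> h.py <<'E'
from scipy.spatial.transform import Rotation as Ro
def goto(x,y,z,yaw,step=48,n=None,s=None):
    "yaw: world angle of tool x (deg), fingers down; nearest half turn"
    s=s or manip.get_state(); R=np.array(s['tool_rot']); p=np.array(s['tcp_pos'])
    cur=np.degrees(np.arctan2(R[1,0],R[0,0])); yaw=cur+(yaw-cur+90)%180-90; a=np.radians(yaw)
    T=np.array([[np.cos(a),np.sin(a),0],[np.sin(a),-np.cos(a),0],[0,0,-1.]])
    rv=Ro.from_matrix(R.T@T).as_rotvec(degrees=True); d=np.array([x,y,z])-p
    n=n or int(max(np.ceil(np.linalg.norm(d)/step),np.ceil(np.linalg.norm(rv)/8.4),1))
    print('t',round(s['time_s'],2),'tcp',p.round(1),'yaw',cur.round(1),'n',n,'J7',s['joints'][6].round(0))
    o=[]
    for k in range(n):
        Rk=R@Ro.from_rotvec(rv*k/n,degrees=True).as_matrix(); o.append(' '.join('%g'%v for v in np.r_[(Rk.T@d/n/1000).round(4),(rv/n).round(1)]+0.))
    for i in range(0,n,8): print('; '.join(o[i:i+8]))
def blk(bx,by,byaw,back): # grasp point: 'back' mm behind centre along the block's yaw
    a=np.radians(byaw); return bx-back*np.cos(a),by-back*np.sin(a)
E
python3 -c "
from h import *
x,y=blk(480,-23,6,22);print(x,y);goto(x,y,190,96)"
```

```text
458.12051830189796 -25.299626191888375
t 0.1 tcp [249.8 599.4 230.4] yaw 67.4 n 14 J7 -12.0
-0.0355 0.0309 0.0029 0 0 -2; -0.0365 0.0296 0.0029 0 0 -2; -0.0376 0.0283 0.0029 0 0 -2; -0.0386 0.0269 0.0029 0 0 -2; -0.0395 0.0255 0.0029 0 0 -2; -0.0404 0.0241 0.0029 0 0 -2; -0.0412 0.0227 0.0029 0 0 -2; -0.042 0.0212 0.0029 0 0 -2
-0.0427 0.0197 0.0029 0 0 -2; -0.0434 0.0181 0.0029 0 0 -2; -0.044 0.0166 0.0029 0 0 -2; -0.0446 0.015 0.0029 0 0 -2; -0.0451 0.0134 0.0029 0 0 -2; -0.0455 0.0118 0.0029 0 0 -2
```

Call:
move_arm(
  plan="-0.0355 0.0309 0.0029 0 0 -2; -0.0365 0.0296 0.0029 0 0 -2; -0.0376 0.0283 0.0029 0 0 -2; -0.0386 0.0269 0.0029 0 0 -2; -0.0395 0.0255 0.0029 0 0 -2; -0.0404 0.0241 0.0029 0 0 -2; -0.0412 0.0227 0.0029 0 0 -2; -0.042 0.0212 0.0029 0 0 -2",
  grip=-1,
)

```text
time_s: 0.9
tcp_pos: [367.6, 236.0, 201.8]
tool_rot: [[0.092, 0.996, -0.007], [0.996, -0.092, -0.0], [-0.001, -0.007, -1.0]]
wrist_force: [1.7, -0.5, -0.2]
width: 0.998
```

Call:
move_arm(
  plan="-0.0427 0.0197 0.0029 0 0 -2; -0.0434 0.0181 0.0029 0 0 -2; -0.044 0.0166 0.0029 0 0 -2; -0.0446 0.015 0.0029 0 0 -2; -0.0451 0.0134 0.0029 0 0 -2; -0.0455 0.0118 0.0029 0 0 -2",
)

```text
time_s: 1.5
tcp_pos: [462.6, -42.0, 183.3]
tool_rot: [[-0.127, 0.992, -0.006], [0.992, 0.127, -0.001], [0.0, -0.006, -1.0]]
wrist_force: [1.0, 1.6, 0.5]
width: 0.996
```

```bash
python3 -c "
from h import *
x,y=blk(480,-23,6,22);print(x,y);goto(x,y,190,96)"
```

```text
458.12051830189796 -25.299626191888375
t 1.5 tcp [462.6 -42.  183.3] yaw 97.3 n 1 J7 97.0
0.0171 -0.0024 -0.0067 -0.4 0 1.3
```

Call:
move_arm(
  plan="0.0171 -0.0024 -0.0067 -0.4 0 1.3; 0 0 0 0 0 0",
)

```text
time_s: 1.7
tcp_pos: [459.0, -33.9, 189.0]
tool_rot: [[-0.091, 0.996, -0.0], [0.996, 0.091, -0.002], [-0.002, -0.0, -1.0]]
wrist_force: [0.0, 0.2, 0.5]
width: 1.003
```

```bash
python3 -c "
from h import *
import json
ci=viewer.camera_info('wrist'); ci={k:np.array(v).tolist() if not isinstance(v,str) else v for k,v in ci.items()}
json.dump(ci,open('w1.json','w')); print(manip.get_state()['tcp_pos'],np.array(ci['world_to_cam']).round(2)[2])
snap('wrist','w1.png')"
```

```text
[459.03156174 -33.91978952 189.04658366] [-2.7000e-01 -2.0000e-02  9.6000e-01 -2.1351e+02]
```

View pics/w1.png

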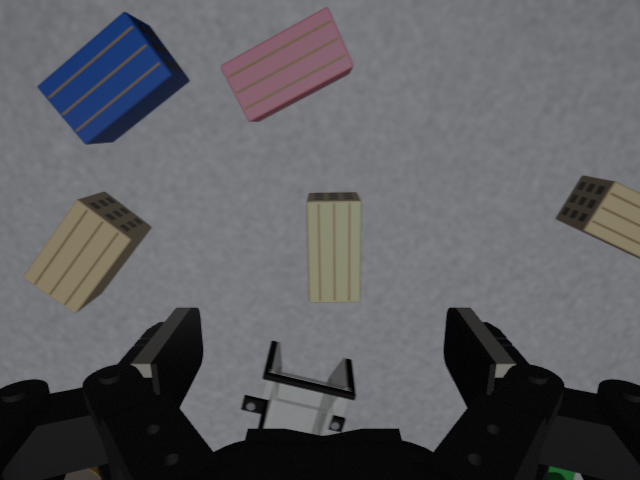

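```bash
python3 - <<'E'
from h import *
import json
ci=json.load(open('w1.json')); g=lambda u,v,z:ray('wrist',u,v,z,ci)[:2]
for nm,q in dict(mid=[(307,201),(361,202),(360,302),(309,302)],right=[(80,199),(131,240),(76,312),(25,276)]).items():
    q=np.array([g(u,v,40) for u,v in q]);print(nm,q.mean(0).round(1),[np.hypot(*(q[i]-q[i-1])).round(1) for i in range(4)],cv2.minAreaRect(q.astype(np.float32))[2])
    if nm=='mid': f=(q[2]+q[3])/2-(q[0]+q[1])/2; print('yaw',np.degrees(np.arctan2(f[1],f[0])))
for z,l,r in[(53,(264,376),(353,394)),(0,(273,342),(351,359))]:
    L,R=g(*r,z),g(*l,z);d=R-L;print(z,L,R,(L+R)/2,np.hypot(*d),np.degrees(np.arctan2(d[0],-d[1])))
E
```

```text
mid [482.3 -22.8] [np.float64(79.5), np.float64(39.1), np.float64(78.7), np.float64(39.6)] 5.781055927276611
yaw 5.979081108897957
right [ 503.8 -215.3] [np.float64(78.9), np.float64(45.1), np.float64(77.7), np.float64(45.4)] 54.19670104980469
53 [593.6606384    2.98034632] [583.83285749 -68.49137441] [588.74674795 -32.75551404] 72.14424538541992 -7.8294064150501805
0 [595.06318148   4.92447923] [584.24776599 -67.74094829] [589.65547374 -31.40823453] 73.46589391881858 -8.465671645533144
```

```bash
python3 -c "
from h import *
x,y=blk(481.3,-22.9,6,22);goto(x,y,9,96,n=6)"
```

```text
t 1.75 tcp [459.1 -35.9 188.8] yaw 95.2 n 6 J7 94.0
0.0019 0.0002 0.03 0 0 -0.1; 0.0019 0.0002 0.03 0 0 -0.1; 0.0018 0.0002 0.03 0 0 -0.1; 0.0018 0.0002 0.03 0 0 -0.1; 0.0018 0.0002 0.03 0 0 -0.1; 0.0018 0.0002 0.03 0 0 -0.1
```

Call:
move_arm(
  plan="0.005 0.0002 0.03 0 0 -0.1; 0.003 0.0002 0.03 0 0 -0.1; 0.0018 0.0002 0.03 0 0 -0.1; 0.001 0.0002 0.03 0 0 -0.1; 0.001 0.0002 0.03 0 0 -0.1; 0 0 0.025 0 0 0; 0 0 0 0 0 0",
)

```text
time_s: 2.45
tcp_pos: [460.9, -21.9, 8.8]
tool_rot: [[-0.11, 0.994, 0.004], [0.994, 0.11, -0.004], [-0.005, 0.004, -1.0]]
wrist_force: [-0.9, -0.1, 0.2]
width: 1.002
```

```bash
python3 -c "
from h import *
x,y=blk(481.3,-22.9,6,22);goto(x,y,9,96)"
```

```text
t 2.45 tcp [460.9 -21.9   8.8] yaw 96.3 n 1 J7 89.0
-0.0032 -0.0018 -0.0002 0.2 0.3 0.3
```

Call:
move_arm(
  plan="-0.0032 -0.0018 0 0.2 0.3 0.3; 0 0 0 0 0 0; 0 0 0 0 0 0; 0 0 0 0 0 0; 0 0 0 0 0 0; 0 0 0 0 0 0",
  grip=1,
  grip_force=35,
)

```text
time_s: 3.05
tcp_pos: [462.2, -25.2, 13.2]
tool_rot: [[-0.106, 0.994, 0.006], [0.994, 0.106, 0.001], [0.0, 0.006, -1.0]]
wrist_force: [0.1, -0.6, -1.2]
width: 0.46
```

```bash
python3 -c "
from h import *
s=manip.get_state();print(s['wrist_force'],s['width']*85)
# aligned, nose 10 mm before mouth: centre at -50
a=np.radians(-9.5);m=np.array([589.4,-32.3]);u=np.array([np.cos(a),np.sin(a)])
print(m-u*72)
goto(*(m-u*72),9,80.5,s=s,n=5)"
```

```text
[ 0.11022271 -0.56465581 -1.2315494 ] 39.0916599514481
[518.38743669 -20.41657238]
t 3.05 tcp [462.2 -25.2  13.2] yaw 96.1 n 5 J7 90.0
-0.0002 0.0113 0.0009 0.1 0 3.1; 0.0004 0.0113 0.0009 0.1 0 3.1; 0.001 0.0112 0.0009 0.1 0 3.1; 0.0016 0.0112 0.0009 0.1 0 3.1; 0.0022 0.0111 0.0008 0.1 0 3.1
```

Call:
move_arm(
  plan="-0.0002 0.0113 0 0 0 3.1; 0.0004 0.0113 0 0 0 3.1; 0.001 0.0112 0 0 0 3.1; 0.0016 0.0112 0 0 0 3.1; 0.0022 0.0111 0 0 0 3.1; 0 0 0 0 0 0",
)

```text
time_s: 3.65
tcp_pos: [519.9, -20.4, 14.4]
tool_rot: [[0.174, 0.985, 0.006], [0.985, -0.174, 0.001], [0.002, 0.006, -1.0]]
wrist_force: [0.1, -1.1, -0.7]
width: 0.464
```

```bash
cat >> h.py <<'E'
A=np.radians(-9.5);M=np.array([589.4,-32.3]);U=np.array([np.cos(A),np.sin(A)]);V=np.array([-U[1],U[0]])
def st(s=None):
    s=s or manip.get_state(); d=s['tcp_pos'][:2]-M; f=s['wrist_force'][:2]
    print('sleeve x %.1f y %.1f z %.1f  F along %.1f side %.1f z %.1f w %.1f'%(d@U,d@V,s['tcp_pos'][2],f@U,f@V,s['wrist_force'][2],s['width']*85)); return s
def sl(x,y=0): return M+x*U+y*V
E
python3 -c "
from h import *
s=st(); goto(*sl(-52),13,80.5,n=2,s=s)
snap('wrist','w2.png')"
```

```text
sleeve x -70.6 y 0.3 z 14.4  F along 0.3 side -1.0 z -0.7 w 39.5
t 3.65 tcp [519.9 -20.4  14.4] yaw 80.0 n 2 J7 77.0
0 0.0093 0.0008 0.2 -0.1 -0.3; -0.0001 0.0093 0.0007 0.2 -0.1 -0.3
```

View pics/w2.png

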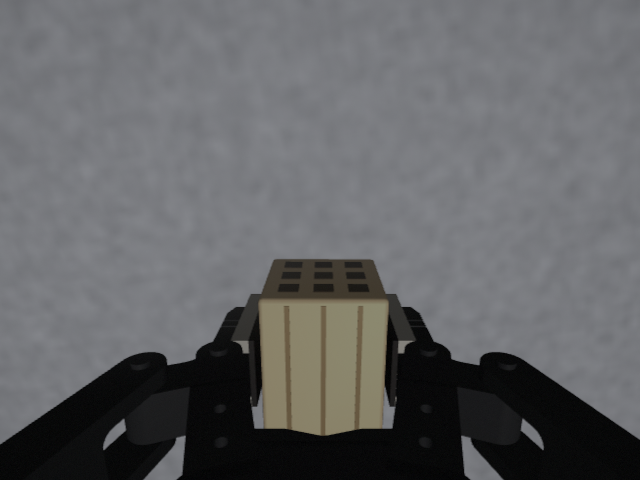

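Call:
move_arm(
  plan="0 0.008 0.0003 0.2 0 0.2; 0 0.008 0.0003 0 0 0.1; 0 0.007 0 0 0 0; 0 0.007 0 0 0 0; 0 0.006 0 0 0 0",
)

```text
time_s: 4.2
tcp_pos: [553.6, -27.8, 13.1]
tool_rot: [[0.175, 0.985, -0.002], [0.985, -0.175, 0.001], [0.001, -0.002, -1.0]]
wrist_force: [-1.2, 0.2, -2.4]
width: 0.465
```

```bash
python3 -c "
from h import *
s=st(); goto(*sl(-18),14,80.5,n=3,s=s)"
```

```text
sleeve x -36.0 y -1.4 z 13.1  F along -1.2 side -0.0 z -2.4 w 39.5
t 4.2 tcp [553.6 -27.8  13.1] yaw 79.9 n 3 J7 78.0
0.0005 0.006 -0.0003 0 0 -0.2; 0.0005 0.006 -0.0003 0 0 -0.2; 0.0005 0.006 -0.0003 0 0 -0.2
```

Nose about at the throat, no force. Continue.

Call:
move_arm(
  plan="0.0007 0.005 0 0 0 -0.2; 0.0005 0.005 0 0 0 -0.2; 0.0005 0.005 0 0 0 0; 0 0.004 0 0 0 0",
)

```text
time_s: 4.6
tcp_pos: [574.6, -29.7, 12.8]
tool_rot: [[0.168, 0.986, -0.002], [0.986, -0.168, 0.001], [0.001, -0.003, -1.0]]
wrist_force: [0.0, 0.8, -0.8]
width: 0.461
```

```bash
python3 -c "
from h import *
s=st()"
```

```text
sleeve x -15.0 y 0.1 z 12.8  F along -0.1 side 0.8 z -0.8 w 39.2
```

Call:
move_arm(
  plan="0 0 0 0 0 0; 0 0 0 0 0 0; 0 0 0 0 0 0; 0 0 0 0 0 0; 0 -0.015 0 0 0 0; 0 -0.02 0 0 0 0; 0 -0.02 -0.002 0 0 0",
  grip=-1,
)

```text
time_s: 5.3
tcp_pos: [522.8, -20.8, 15.8]
tool_rot: [[0.169, 0.986, 0.003], [0.986, -0.169, 0.001], [0.002, 0.003, -1.0]]
wrist_force: [-0.1, 0.8, -0.2]
width: 0.999
```

Call:
move_arm(
  plan="0 0 0 0 0 0; 0 0 0 0 0 0; 0 0 0 0 0 0; 0 0 0 0 0 0; 0 0 0 0 0 0; 0 0 0 0 0 0",
  grip=1,
)

```text
time_s: 5.9
tcp_pos: [523.7, -20.8, 16.4]
tool_rot: [[0.168, 0.986, 0.004], [0.986, -0.168, 0.001], [0.002, 0.004, -1.0]]
wrist_force: [1.3, -0.3, -0.4]
width: 0.002
```

```bash
python3 -c "
from h import *
s=st();goto(*sl(-46),15,80.5,s=s);goto(*sl(-12),15,80.5,s=s,n=4)"
```

```text
sleeve x -66.7 y 0.5 z 16.4  F along 1.3 side -0.1 z -0.4 w 0.2
t 5.9 tcp [523.7 -20.8  16.4] yaw 80.3 n 1 J7 78.0
-0.0004 0.0207 0.0015 0.2 -0.1 -0.2
t 5.9 tcp [523.7 -20.8  16.4] yaw 80.3 n 4 J7 78.0
-0.0001 0.0137 0.0004 0.1 0 0; -0.0001 0.0137 0.0004 0.1 0 0; -0.0001 0.0137 0.0004 0.1 0 0; -0.0001 0.0137 0.0004 0.1 0 0
```

Call:
move_arm(
  plan="-0.0004 0.02 0 0.2 0 -0.1; 0 0.01 0 0 0 0; 0 0.008 0 0 0 0; 0 0.007 0 0 0 0; 0 0.007 0 0 0 0",
)

```text
time_s: 6.4
tcp_pos: [574.6, -30.0, 15.5]
tool_rot: [[0.167, 0.986, -0.004], [0.986, -0.167, 0.002], [0.001, -0.004, -1.0]]
wrist_force: [-1.2, 1.3, 1.0]
width: -0.002
```

```bash
python3 -c "
from h import *
s=st();goto(*sl(-12),15,80.5,s=s)"
```

```text
sleeve x -14.9 y -0.1 z 15.5  F along -1.4 side 1.1 z 1.0 w -0.2
t 6.4 tcp [574.6 -30.   15.5] yaw 80.4 n 1 J7 79.0
0.0001 0.0029 0.0005 -0.2 -0.1 -0.1
```

```bash
python3 -c "
from h import *
s=manip.get_state();s=dict(s);s['tcp_pos']=s['tcp_pos']+np.array([-20*U[0],-20*U[1],130])
x,y=blk(439,201,72,20);goto(x,y,190,162,s=s)"
```

```text
t 6.4 tcp [554.9 -26.7 145.5] yaw 80.4 n 10 J7 79.0
0.0185 -0.0155 -0.0044 0 0 -8.2; 0.0206 -0.0127 -0.0044 0 0 -8.2; 0.0222 -0.0097 -0.0044 0 0 -8.2; 0.0233 -0.0065 -0.0044 0 0 -8.2; 0.024 -0.0031 -0.0044 0 0 -8.2; 0.0242 0.0004 -0.0044 0 0 -8.2; 0.0239 0.0038 -0.0044 0 0 -8.2; 0.0231 0.0071 -0.0044 0 0 -8.2
0.0219 0.0103 -0.0044 0 0 -8.2; 0.0202 0.0133 -0.0044 0 0 -8.2
```

Call:
move_arm(
  plan="0 -0.02 0 0 0 0; 0 0 -0.045 0 0 0; 0 0 -0.045 0 0 0; 0 0 -0.04 0 0 0",
  grip=-1,
)

```text
time_s: 6.8
tcp_pos: [551.1, -26.8, 142.0]
tool_rot: [[0.167, 0.986, -0.017], [0.986, -0.167, 0.002], [-0.001, -0.017, -1.0]]
wrist_force: [0.7, 0.1, 0.3]
width: 0.685
```

Call:
move_arm(
  plan="0.0185 -0.0155 -0.0044 0 0 -8.2; 0.0206 -0.0127 -0.0044 0 0 -8.2; 0.0222 -0.0097 -0.0044 0 0 -8.2; 0.0233 -0.0065 -0.0044 0 0 -8.2; 0.024 -0.0031 -0.0044 0 0 -8.2; 0.0242 0.0004 -0.0044 0 0 -8.2; 0.0239 0.0038 -0.0044 0 0 -8.2; 0.0231 0.0071 -0.0044 0 0 -8.2",
)

```text
time_s: 7.6
tcp_pos: [456.5, 139.8, 188.2]
tool_rot: [[-0.849, 0.529, 0.003], [0.529, 0.849, -0.0], [-0.003, 0.002, -1.0]]
wrist_force: [-0.7, -0.1, -0.1]
width: 1.004
```

```bash
python3 -c "
from h import *
x,y=blk(439,201,72,20);goto(x,y,190,162)"
```

```text
t 7.6 tcp [456.5 139.8 188.2] yaw 148.1 n 2 J7 122.0
0.0212 0.0117 -0.0009 0 0.1 -7; 0.0196 0.0141 -0.0009 0 0.1 -7
```

Call:
move_arm(
  plan="0.0212 0.0117 -0.0009 0 0.1 -7; 0.0196 0.0141 -0.0009 0 0.1 -7; 0 0 0 0 0 0; 0 0 0 0 0 0",
)

```text
time_s: 8.0
tcp_pos: [430.9, 186.9, 191.7]
tool_rot: [[-0.957, 0.29, 0.003], [0.29, 0.957, 0.003], [-0.002, 0.004, -1.0]]
wrist_force: [-0.1, -0.3, -0.4]
width: 1.004
```

```bash
python3 -c "
from h import *
import json
ci=viewer.camera_info('wrist'); im=snap('wrist','w3.png')
m=cv2.inRange(cv2.cvtColor(im,cv2.COLOR_RGB2HSV),(12,40,50),(40,255,255))
n,l,sa,ce=cv2.connectedComponentsWithStats(m)
print(sa[1:][sa[1:,4]>500],ce[1:][sa[1:,4]>500].round(0))
json.dump({k:np.array(v).tolist() for k,v in ci.items() if not isinstance(v,str)},open('w3.json','w'))
st();s=manip.get_state();print(s['tcp_pos'],s['joints'][6])"
```

```text
[[ 291  184   55  110 5519]] [[317. 239.]]
sleeve x -192.5 y 190.2 z 191.7  F along 0.3 side -0.1 z -0.1 w 85.1
[430.88753937 187.08299698 191.71305703] 130.04729224531434
```

View pics/w3.png

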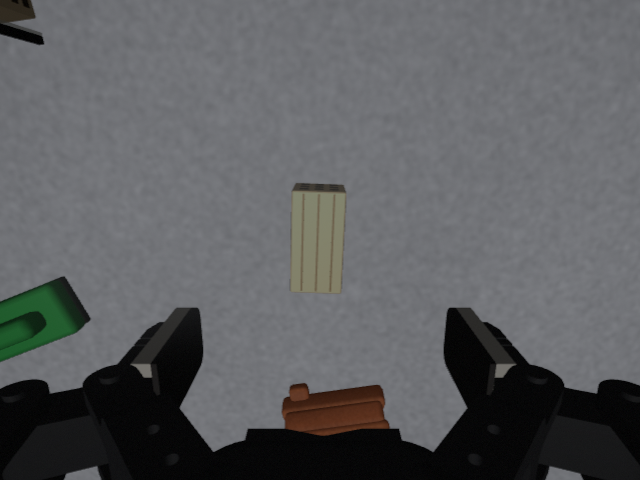

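```bash
python3 - <<'E'
from h import *
import json
ci=json.load(open('w3.json')); g=lambda u,v,z:ray('wrist',u,v,z,ci)[:2]
q=np.array([g(u,v,40) for u,v in[(292,192),(346,192),(343,293),(290,292)]]);f=(q[2]+q[3])/2-(q[0]+q[1])/2
c=q.mean(0);yaw=np.degrees(np.arctan2(f[1],f[0]));print(c,yaw,np.hypot(*f))
x,y=blk(*c,yaw,21);goto(x,y,9,yaw+90,n=6)
E
```

```text
[440.74735863 203.11355137] 71.60174243376937 78.85609565708286
t 8.05 tcp [430.9 187.1 191.7] yaw 163.1 n 6 J7 130.0
-0.0006 -0.0006 0.0305 0 0 0.3; -0.0007 -0.0006 0.0305 0 0 0.3; -0.0007 -0.0005 0.0305 0 0 0.3; -0.0007 -0.0005 0.0305 0 0 0.3; -0.0007 -0.0005 0.0305 0 0 0.3; -0.0007 -0.0005 0.0305 0 0 0.3
```

Call:
move_arm(
  plan="-0.0006 -0.0006 0.0305 0 0 0.3; -0.0007 -0.0006 0.0305 0 0 0.3; -0.0007 -0.0005 0.0305 0 0 0.3; -0.0007 -0.0005 0.0305 0 0 0.3; -0.0007 -0.0005 0.0305 0 0 0.3; -0.0007 -0.0005 0.026 0 0 0.3; 0 0 0 0 0 0",
)

```text
time_s: 8.75
tcp_pos: [443.4, 175.8, 8.4]
tool_rot: [[-0.939, 0.343, 0.012], [0.343, 0.939, 0.001], [-0.011, 0.005, -1.0]]
wrist_force: [-0.8, 0.0, 1.0]
width: 1.0
```

Call:
move_arm(
  plan="0 0 0 0 0 0; 0 0 0 0 0 0; 0 0 0 0 0 0; 0 0 0 0 0 0; 0 0 0 0 0 0; 0 0 0 0 0 0",
  grip=1,
)

```text
time_s: 9.35
tcp_pos: [447.1, 175.3, 12.9]
tool_rot: [[-0.938, 0.346, 0.018], [0.347, 0.938, 0.002], [-0.016, 0.008, -1.0]]
wrist_force: [-0.4, -0.3, -1.5]
width: 0.485
```

```bash
python3 - <<'E'
from h import *
s=dict(st());print(s['tcp_pos'],s['wrist_force'])
c=np.array([440.75,203.1]);print('back',np.hypot(*(c-s['tcp_pos'][:2])))
s['tcp_pos']=s['tcp_pos']+[0,0,40]
goto(*sl(-90),55,80.5,s=s)
E
```

```text
sleeve x -174.6 y 181.3 z 12.9  F along -0.3 side -0.3 z -1.5 w 41.3
[447.06219408 175.29703693  12.85061144] [-0.39458217 -0.26180834 -1.50741451]
back 28.510498936452674
t 9.35 tcp [447.1 175.3  52.9] yaw 159.7 n 10 J7 118.0
-0.0117 -0.0162 -0.0002 0.1 0 7.9; -0.0138 -0.0145 -0.0001 0.1 0 7.9; -0.0157 -0.0124 -0.0001 0.1 0 7.9; -0.0173 -0.0101 -0.0001 0.1 0 7.9; -0.0185 -0.0077 -0.0001 0.1 0 7.9; -0.0194 -0.005 -0.0001 0.1 0 7.9; -0.0199 -0.0023 -0.0001 0.1 0 7.9; -0.02 0.0004 -0.0001 0.1 0 7.9
-0.0197 0.0032 -0.0002 0.1 0 7.9; -0.0191 0.0059 -0.0002 0.1 0 7.9
```

Call:
move_arm(
  plan="0 0 -0.03 0 0 0; -0.0117 -0.0162 0 0 0 7.9; -0.0138 -0.0145 0 0 0 7.9; -0.0157 -0.0124 0 0 0 7.9; -0.0173 -0.0101 0 0 0 7.9; -0.0185 -0.0077 0 0 0 7.9; -0.0194 -0.005 0 0 0 7.9; -0.0199 -0.0023 0 0 0 7.9",
  grip_force=45,
)

```text
time_s: 10.15
tcp_pos: [484.4, 39.9, 46.1]
tool_rot: [[-0.221, 0.975, 0.022], [0.975, 0.221, 0.006], [0.001, 0.022, -1.0]]
wrist_force: [0.6, 0.2, -0.7]
width: 0.484
```

```bash
python3 - <<'E'
from h import *
goto(*sl(-90),43,80.5,s=st())
E
```

```text
sleeve x -115.5 y 53.9 z 46.1  F along 0.5 side 0.3 z -0.7 w 41.1
t 10.15 tcp [484.4  39.9  46.1] yaw 102.8 n 3 J7 91.0
-0.0198 0.001 0.001 0.4 -0.1 7.4; -0.0195 0.0036 0.0011 0.4 -0.1 7.4; -0.0189 0.0061 0.0011 0.4 -0.1 7.4
```

Call:
move_arm(
  plan="-0.0198 0.001 0.003 0.4 0 7.4; -0.0195 0.0036 0.005 0.4 0 7.4; -0.017 0.0061 0.006 0.4 0 7.4; 0 0 0 0 0 0; 0 0 0 0 0 0",
)

```text
time_s: 10.65
tcp_pos: [501.9, -20.4, 32.7]
tool_rot: [[0.184, 0.983, 0.003], [0.983, -0.184, 0.004], [0.005, 0.002, -1.0]]
wrist_force: [0.2, 0.9, -2.1]
width: 0.483
```

```bash
python3 - <<'E'
from h import *
s=st();goto(*sl(-88),17,80.5,s=s,n=2);snap('wrist','w4.png')
E
```

```text
sleeve x -88.2 y -2.7 z 32.7  F along 0.1 side 1.0 z -2.1 w 41.0
t 10.65 tcp [501.9 -20.4  32.7] yaw 79.4 n 2 J7 80.0
0.0013 0.0001 0.0079 0.1 -0.1 -0.5; 0.0013 0.0001 0.0079 0.1 -0.1 -0.5
```

View pics/w4.png

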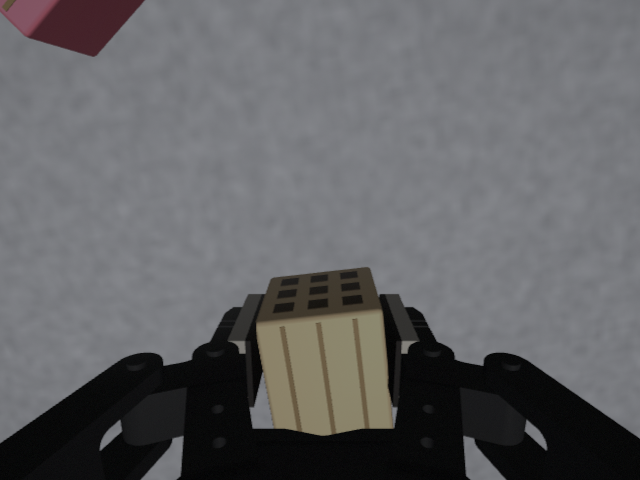

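Call:
move_arm(
  plan="0.001 0 0.009 0 0 0; 0.001 0 0.009 0 0 0; 0 0 0 0 0 0",
)

```text
time_s: 11.0
tcp_pos: [501.9, -15.1, 13.8]
tool_rot: [[0.176, 0.984, 0.003], [0.984, -0.176, 0.006], [0.006, 0.002, -1.0]]
wrist_force: [0.2, -1.3, -0.7]
width: 0.482
```

Call:
move_arm(
  plan="0 0 0 0 0 0; 0 0 0 0 0 0; 0 0 0 0 0 0; 0 -0.001 0.001 0 0 -2; 0 0 0 0 0 -2; 0 0 0 0 0 -1.5",
  grip=-1,
)

```text
time_s: 11.6
tcp_pos: [501.5, -13.7, 13.2]
tool_rot: [[0.071, 0.997, 0.004], [0.997, -0.071, 0.006], [0.006, 0.004, -1.0]]
wrist_force: [0.3, 0.4, -0.2]
width: 0.999
```

```bash
python3 - <<'E'
from h import *
s=st();goto(*sl(-88),13,85.5,s=s,n=1);im=snap('wrist','w5.png')
m=cv2.inRange(cv2.cvtColor(im,cv2.COLOR_RGB2HSV),(12,40,70),(40,255,255))
for v in range(280,440,20):
    u=np.flatnonzero(m[v,150:500])+150; print(v,u.min() if len(u) else 0,u.max() if len(u) else 0,end=' | ')
E
```

```text
sleeve x -89.8 y 3.8 z 13.2  F along 0.2 side 0.5 z -0.2 w 84.9
t 11.6 tcp [501.5 -13.7  13.2] yaw 85.9 n 1 J7 84.0
-0.004 0.0014 0.0001 0.2 -0.4 0.4
280 0 0 | 300 0 0 | 320 257 382 | 340 258 381 | 360 259 380 | 380 260 379 | 400 261 378 | 420 262 378 |
```

View pics/w5.png

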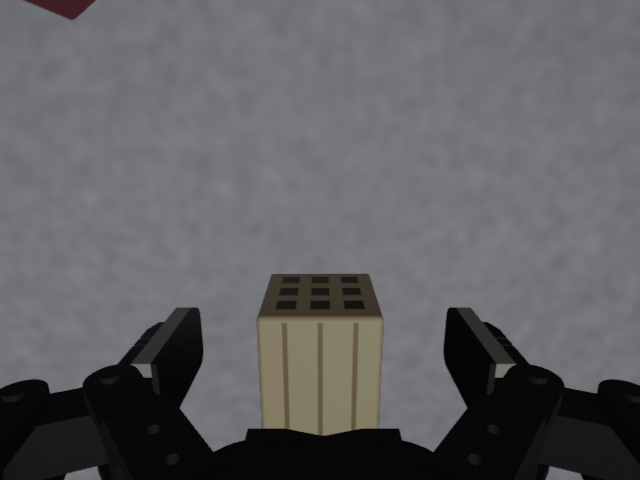

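Call:
move_arm(
  plan="0 0 0 0 0 0; 0 0 0 0 0 0; 0 0 0 0 0 0; 0 0 0 0 0 0; 0 0 0 0 0 0; 0 0 0 0 0 0",
  grip=1,
)

```text
time_s: 12.25
tcp_pos: [501.8, -14.0, 13.5]
tool_rot: [[0.07, 0.998, 0.005], [0.997, -0.07, 0.006], [0.007, 0.005, -1.0]]
wrist_force: [0.4, 0.1, 0.9]
width: 0.459
```

```bash
python3 - <<'E'
from h import *
goto(*sl(-78),13,80.5,s=st(),n=3)
E
```

```text
sleeve x -89.4 y 3.6 z 13.5  F along 0.4 side 0.2 z 0.9 w 39.0
t 12.25 tcp [501.8 -14.   13.5] yaw 86.0 n 3 J7 84.0
-0.0015 0.0037 0.0002 0.1 -0.1 1.8; -0.0014 0.0037 0.0002 0.1 -0.1 1.8; -0.0013 0.0038 0.0002 0.1 -0.1 1.8
```

Narrow again (39 mm). Align and go in.

Call:
move_arm(
  plan="-0.0015 0.0037 0 0 -0.1 1.8; -0.0014 0.0037 0 0 -0.1 1.8; -0.0013 0.0038 0 0 -0.1 1.8; 0 0 0 0 0 0",
)

```text
time_s: 12.65
tcp_pos: [513.0, -19.1, 13.6]
tool_rot: [[0.172, 0.985, 0.004], [0.985, -0.172, 0.001], [0.002, 0.003, -1.0]]
wrist_force: [0.1, -0.7, 0.3]
width: 0.457
```

```bash
python3 - <<'E'
from h import *
goto(*sl(-40),13,80.5,s=st(),n=5)
E
```

```text
sleeve x -77.6 y 0.4 z 13.6  F along 0.2 side -0.7 z 0.3 w 38.9
t 12.65 tcp [513.  -19.1  13.6] yaw 80.1 n 5 J7 80.0
0 0.0075 0.0001 0 0 -0.1; 0 0.0075 0.0001 0 0 -0.1; -0.0001 0.0075 0.0001 0 0 -0.1; -0.0001 0.0075 0.0001 0 0 -0.1; -0.0001 0.0075 0.0001 0 0 -0.1
```

Call:
move_arm(
  plan="0 0.0075 0 0 0 -0.1; 0.0002 0.0075 0 0 0 -0.1; 0.0002 0.007 0 0 0 -0.1; 0.0002 0.007 0 0 0 -0.1; 0.0002 0.006 0 0 0 0",
)

```text
time_s: 13.15
tcp_pos: [545.3, -24.8, 13.7]
tool_rot: [[0.165, 0.986, -0.004], [0.986, -0.165, 0.001], [0.0, -0.004, -1.0]]
wrist_force: [-4.1, 0.3, 6.1]
width: 0.459
```

```bash
python3 - <<'E'
from h import *
goto(*sl(-15),13,80.5,s=st(),n=4)
E
```

```text
sleeve x -44.7 y 0.2 z 13.7  F along -4.1 side -0.4 z 6.1 w 39.0
t 13.15 tcp [545.3 -24.8  13.7] yaw 80.5 n 4 J7 81.0
0 0.0074 0.0001 -0.1 0 0; 0 0.0074 0.0002 -0.1 0 0; 0 0.0074 0.0002 -0.1 0 0; 0 0.0074 0.0002 -0.1 0 0
```

Call:
move_arm(
  plan="0 0.0074 0 0 0 0; 0 0.007 0 0 0 0; 0 0.007 0 0 0 0; 0 0.006 0 0 0 0",
)

```text
time_s: 13.55
tcp_pos: [572.3, -30.0, 14.0]
tool_rot: [[0.165, 0.986, -0.008], [0.986, -0.165, 0.001], [-0.001, -0.008, -1.0]]
wrist_force: [-4.0, -0.1, 5.1]
width: 0.461
```

```bash
python3 - <<'E'
from h import *
st()
E
```

```text
sleeve x -17.3 y -0.6 z 14.0  F along -3.9 side -0.7 z 5.1 w 39.1
```

Nose is ~48 mm in at 4 N. Release, back off, shut the jaws and push the tail.

Call:
move_arm(
  plan="0 0 0 0 0 0; 0 0 0 0 0 0; 0 0 0 0 0 0; 0 0 0 0 0 0; 0 -0.015 0 0 0 0; 0 -0.02 0 0 0 0; 0 -0.02 -0.002 0 0 0",
  grip=-1,
)

```text
time_s: 14.25
tcp_pos: [520.8, -22.1, 15.6]
tool_rot: [[0.166, 0.986, -0.003], [0.986, -0.166, -0.0], [-0.001, -0.003, -1.0]]
wrist_force: [-0.1, -0.2, 1.0]
width: 1.002
```

Call:
move_arm(
  plan="0 0 0 0 0 0; 0 0 0 0 0 0; 0 0 0 0 0 0; 0 0 0 0 0 0; 0 0 0 0 0 0; 0 0 0 0 0 0",
  grip=1,
)

```text
time_s: 14.85
tcp_pos: [521.6, -22.1, 15.8]
tool_rot: [[0.166, 0.986, -0.002], [0.986, -0.166, -0.001], [-0.001, -0.002, -1.0]]
wrist_force: [0.9, 0.2, 0.3]
width: -0.002
```

```bash
python3 -c "
from h import *
s=st();goto(*sl(-12),15,80.5,s=s,n=5)"
```

```text
sleeve x -68.6 y -1.1 z 15.8  F along 0.8 side 0.4 z 0.3 w -0.2
t 14.85 tcp [521.6 -22.1  15.8] yaw 80.4 n 5 J7 81.0
0.0002 0.0113 0.0001 0 0 0; 0.0002 0.0113 0.0001 0 0 0; 0.0002 0.0113 0.0001 0 0 0; 0.0002 0.0113 0.0001 0 0 0; 0.0002 0.0113 0.0002 0 0 0
```

Call:
move_arm(
  plan="0.0004 0.017 0 0 0 0; 0.0003 0.01 0 0 0 0; 0.0002 0.009 0 0 0 0; 0.0002 0.008 0 0 0 0; 0.0002 0.008 0 0 0 0; 0 0.003 0 0 0 0",
)

```text
time_s: 15.45
tcp_pos: [575.9, -30.2, 14.5]
tool_rot: [[0.166, 0.986, -0.008], [0.986, -0.166, -0.0], [-0.001, -0.008, -1.0]]
wrist_force: [-5.3, 0.3, 2.4]
width: -0.0
```

```bash
python3 -c "
from h import *
s=st();goto(*sl(-11),15,80.5,s=s,n=1)"
```

```text
sleeve x -13.7 y -0.1 z 14.5  F along -5.3 side -0.6 z 2.4 w -0.0
t 15.45 tcp [575.9 -30.2  14.5] yaw 80.4 n 1 J7 82.0
0.0001 0.0027 -0.0005 -0.5 0.1 -0.1
```

Call:
move_arm(
  plan="0 0.003 0 0 0 0; 0 -0.02 0 0 0 0; 0 -0.01 -0.04 0 0 0; 0 0 -0.045 0 0 0; 0 0 -0.045 0 0 0; 0 0 0 0 0 0",
)

```text
time_s: 16.05
tcp_pos: [546.6, -25.0, 147.0]
tool_rot: [[0.166, 0.986, -0.018], [0.986, -0.166, 0.001], [-0.003, -0.018, -1.0]]
wrist_force: [0.6, 0.5, -0.4]
width: -0.001
```

```bash
python3 -c "
from h import *
s=st();x,y=blk(503,-215,-35.6,20);goto(x,y,190,54.4,s=s)"
```

```text
sleeve x -43.5 y 0.1 z 147.0  F along 0.5 side 0.6 z -0.4 w -0.1
t 16.05 tcp [546.6 -25.  147. ] yaw 80.5 n 5 J7 81.0
-0.0372 -0.006 -0.0084 -0.2 0.1 5.2; -0.0376 -0.0026 -0.0085 -0.2 0.1 5.2; -0.0376 0.0008 -0.0085 -0.2 0.1 5.2; -0.0374 0.0043 -0.0085 -0.2 0.1 5.2; -0.0368 0.0077 -0.0086 -0.2 0.1 5.2
```

Call:
move_arm(
  plan="-0.0372 -0.006 -0.0084 -0.2 0.1 5.2; -0.0376 -0.0026 -0.0085 -0.2 0.1 5.2; -0.0376 0.0008 -0.0085 -0.2 0.1 5.2; -0.0374 0.0043 -0.0085 -0.2 0.1 5.2; -0.0368 0.0077 -0.0086 -0.2 0.1 5.2; 0 0 0 0 0 0; 0 0 0 0 0 0; 0 0 0 0 0 0",
  grip=-1,
)

```text
time_s: 16.85
tcp_pos: [487.6, -208.7, 191.7]
tool_rot: [[0.592, 0.806, 0.012], [0.806, -0.592, 0.0], [0.007, 0.009, -1.0]]
wrist_force: [-0.2, 0.4, 0.2]
width: 1.003
```

```bash
python3 -c "
from h import *
import json
ci=viewer.camera_info('wrist'); im=snap('wrist','w6.png'); t=snap('top','top6.png')
json.dump({k:np.array(v).tolist() for k,v in ci.items() if not isinstance(v,str)},open('w6.json','w'))
a=cv2.imread('pics/w6.png'); b=cv2.resize(cv2.imread('pics/top6.png')[90:280,305:365],None,fx=2.5,fy=2.5)
o=np.zeros((480,790,3),np.uint8);o[:,:640]=a;o[:475,640:790]=b;cv2.imwrite('pics/w6c.png',o)"
```

```text
(no output)
```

View pics/w6c.png

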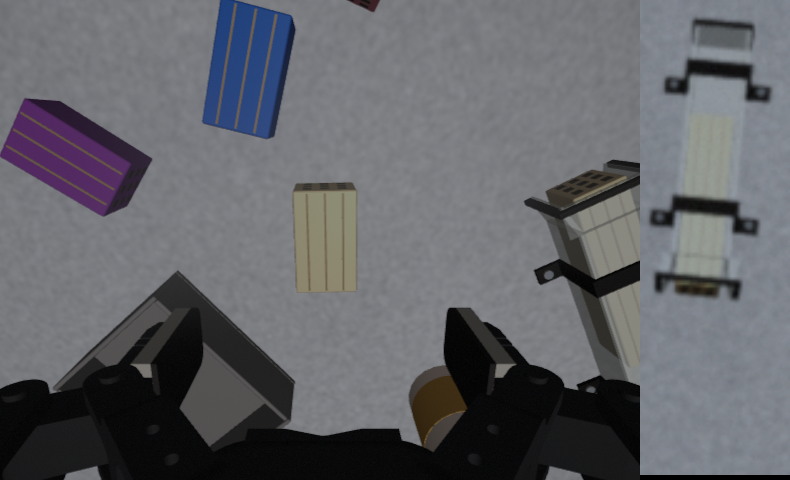

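```bash
python3 - <<'E'
from h import *
import json
ci=json.load(open('w6.json')); g=lambda u,v,z:ray('wrist',u,v,z,ci)[:2]
q=np.array([g(u,v,40) for u,v in[(293,192),(356,191),(357,291),(296,292)]]);f=(q[2]+q[3])/2-(q[0]+q[1])/2
c=q.mean(0);yaw=np.degrees(np.arctan2(f[1],f[0]));print(c,yaw,np.hypot(*f),np.hypot(*(q[0]-q[1])))
n,r,l=g(179,272,55),g(295,380,55),g(53,388,55);print('tub near',n,'right',r,np.hypot(*(r-n)),'left',l,np.hypot(*(l-n)))
x,y=blk(*c,yaw,20);goto(x,y,9,yaw+90,n=6)
E
```

```text
[ 504.44809026 -215.91908189] -35.08368979845889 78.55472496838246 45.70201737108862
tub near [ 454.96720927 -312.07546382] right [ 577.66598457 -299.72286298] 123.31900181207709 left [ 469.07437332 -458.35666694] 146.95986684928937
t 16.95 tcp [ 487.8 -207.5  191.5] yaw 53.8 n 6 J7 78.0
0.0002 -0.0005 0.0304 0.1 -0.1 -0.2; 0.0003 -0.0005 0.0304 0.1 -0.1 -0.2; 0.0003 -0.0004 0.0304 0.1 -0.1 -0.2; 0.0003 -0.0004 0.0304 0.1 -0.1 -0.2; 0.0004 -0.0004 0.0304 0.1 -0.1 -0.2; 0.0004 -0.0003 0.0304 0.1 -0.1 -0.2
```

```bash
python3 - <<'E'
from h import *
import json
ci=json.load(open('w6.json')); g=lambda u,v,z:ray('wrist',u,v,z,ci)[:2].round(1)
for z,a,b in[(0,(179,272),(295,380)),(55,(155,297),(290,422))]:
    n,r=g(*a,z),g(*b,z);d=r-n;print(z,n,r,np.hypot(*d),np.degrees(np.arctan2(d[1],d[0])))
for z in(0,55):print('left',z,g(53,388,z))
ct=viewer.camera_info('top'); t=lambda x,y,z:ray('top',450+(x-570+.5)/2-.5,170+(y-320+.5)/2-.5,z,ct)[:2].round(1)
for p in((583,362),(698,336),(728,466),(612,490),(596,352),(686,348),(708,465),(622,481)):print(p,t(*p,0),t(*p,55),t(*p,4))
E
```

```text
0 [ 459.9 -340.7] [ 606.7 -325.9] 147.54416288013573 5.756961440983411
55 [ 459.2 -339.6] [ 607.  -327.3] 148.31092340080687 4.75722523075938
left 0 [ 476.7 -515.8]
left 55 [ 469.1 -458.4]
(583, 362) [ 606.7 -328.8] [ 591.8 -313.9] [ 605.6 -327.8]
(698, 336) [ 628.1 -464.1] [ 612.4 -443.2] [ 627.  -462.5]
(728, 466) [ 475.  -476.3] [ 465.9 -454.9] [ 474.4 -474.8]
(612, 490) [ 457.1 -343.4] [ 448.8 -327.8] [ 456.5 -342.3]
(596, 352) [ 617.4 -345.1] [ 602.1 -329.4] [ 616.3 -344. ]
(686, 348) [ 614.9 -448.4] [ 599.7 -428.2] [ 613.8 -446.9]
(708, 465) [ 477.7 -454.2] [ 468.5 -433.7] [ 477.1 -452.7]
(622, 481) [ 466.4 -355.8] [ 457.7 -339.7] [ 465.8 -354.6]
```

Call:
move_arm(
  plan="0.0002 -0.0005 0.0304 0.1 -0.1 -0.2; 0.0003 -0.0005 0.0304 0.1 -0.1 -0.2; 0.0003 -0.0004 0.0304 0.1 -0.1 -0.2; 0.0003 -0.0004 0.0304 0.1 -0.1 -0.2; 0.0004 -0.0004 0.0304 0.1 -0.1 -0.2; 0.0004 -0.0003 0.026 0.1 -0.1 -0.2; 0 0 0 0 0 0",
)

```text
time_s: 17.65
tcp_pos: [494.6, -193.8, 7.0]
tool_rot: [[0.557, 0.83, 0.001], [0.83, -0.557, 0.002], [0.002, -0.0, -1.0]]
wrist_force: [-1.8, 0.5, -0.4]
width: 0.999
```

```bash
python3 - <<'E'
from h import *
x,y=blk(504.4,-215.9,-35.1,20);goto(x,y,10,54.9,n=1,s=st())
E
```

```text
sleeve x -66.8 y -175.0 z 7.0  F along -1.9 side 0.2 z -0.4 w 84.9
t 17.65 tcp [ 494.6 -193.8    7. ] yaw 56.1 n 1 J7 82.0
-0.0124 0.0004 -0.003 0 -0.1 1.2
```

Call:
move_arm(
  plan="-0.0124 0.0004 -0.003 0 0 1.2; 0 0 0 0 0 0; 0 0 0 0 0 0",
)

```text
time_s: 17.95
tcp_pos: [489.2, -204.0, 12.0]
tool_rot: [[0.574, 0.819, 0.003], [0.819, -0.574, 0.002], [0.004, 0.001, -1.0]]
wrist_force: [0.7, 0.0, 1.0]
width: 0.996
```

```bash
python3 - <<'E'
from h import *
x,y=blk(504.4,-215.9,-35.1,20);goto(x,y,10,54.9,n=1,s=st())
E
```

```text
sleeve x -70.5 y -185.9 z 12.0  F along 0.7 side 0.1 z 1.0 w 84.7
t 17.95 tcp [ 489.2 -204.    12. ] yaw 55.0 n 1 J7 82.0
-0.0009 -0.0007 0.002 0 -0.2 0.1
```

Call:
move_arm(
  plan="-0.0005 0 0.001 0 0 0; 0 0 0 0 0 0; 0 0 0 0 0 0; 0 0 0 0 0 0; 0 0 0 0 0 0; 0 0 0 0 0 0",
  grip=1,
  grip_force=45,
)

```text
time_s: 18.55
tcp_pos: [491.5, -205.6, 14.8]
tool_rot: [[0.574, 0.819, 0.009], [0.819, -0.574, 0.0], [0.006, 0.007, -1.0]]
wrist_force: [-0.6, -0.2, -0.9]
width: 0.541
```

```bash
python3 - <<'E'
from h import *
s=dict(st());s['tcp_pos']=s['tcp_pos']+[0,0,30]
goto(*sl(-88),35,80.5,n=6,s=s)
E
```

```text
sleeve x -68.0 y -187.1 z 14.8  F along -0.5 side -0.3 z -0.9 w 46.0
t 18.55 tcp [ 491.5 -205.6   44.8] yaw 55.0 n 6 J7 82.0
0.0267 -0.0165 0.0017 0.1 0 -4.3; 0.0278 -0.0144 0.0017 0.1 0 -4.3; 0.0288 -0.0123 0.0017 0.1 0 -4.3; 0.0297 -0.0102 0.0017 0.1 0 -4.3; 0.0303 -0.0079 0.0017 0.1 0 -4.3; 0.0308 -0.0056 0.0017 0.1 0 -4.3
```

Call:
move_arm(
  plan="0 0 -0.03 0 0 0; 0.0267 -0.0165 0.0017 0.1 0 -4.3; 0.0278 -0.0144 0.0017 0.1 0 -4.3; 0.0288 -0.0123 0.0017 0.1 0 -4.3; 0.0297 -0.0102 0.0017 0.1 0 -4.3; 0.0303 -0.0079 0.0017 0.1 0 -4.3; 0.0308 -0.0056 0.0017 0.1 0 -4.3; 0 0 0 0 0 0",
)

```text
time_s: 19.35
tcp_pos: [500.8, -12.7, 34.3]
tool_rot: [[0.146, 0.989, -0.002], [0.989, -0.146, 0.004], [0.003, -0.003, -1.0]]
wrist_force: [0.1, -0.7, -0.8]
width: 0.54
```

```bash
python3 - <<'E'
from h import *
goto(*sl(-80),15.5,80.5,n=3,s=st());snap('wrist','w7.png')
E
```

```text
sleeve x -90.7 y 4.7 z 34.3  F along 0.2 side -0.7 z -0.8 w 45.9
t 19.35 tcp [500.8 -12.7  34.3] yaw 81.6 n 3 J7 81.0
-0.0017 0.0035 0.0062 0 -0.1 0.4; -0.0016 0.0035 0.0063 0 -0.1 0.4; -0.0016 0.0035 0.0063 0 -0.1 0.4
```

View pics/w7.png

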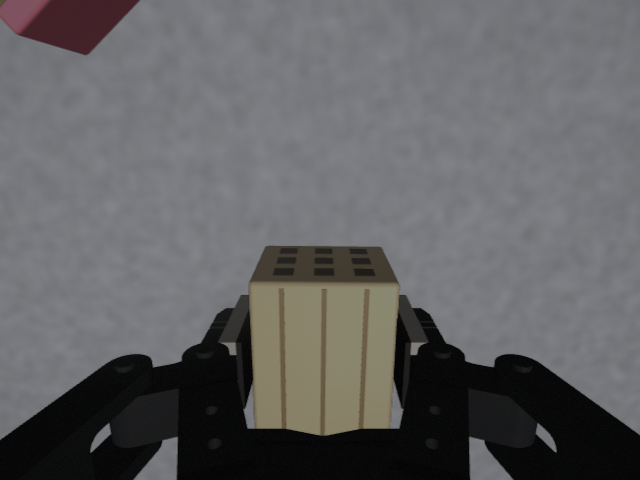

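Call:
move_arm(
  plan="-0.0017 0.0035 0.0062 0 0 0.4; -0.0016 0.0035 0.0062 0 0 0.4; -0.0016 0.0035 0.006 0 0 0.4; 0 0 0 0 0 0",
)

```text
time_s: 19.8
tcp_pos: [511.3, -25.8, 14.3]
tool_rot: [[0.178, 0.984, -0.001], [0.984, -0.178, 0.0], [0.0, -0.002, -1.0]]
wrist_force: [0.5, 1.2, 2.8]
width: 0.543
```

```bash
python3 - <<'E'
from h import *
goto(*sl(-50),15.5,80.5,n=4,s=st())
E
```

```text
sleeve x -78.1 y -6.4 z 14.3  F along 0.3 side 1.3 z 2.8 w 46.1
t 19.8 tcp [511.3 -25.8  14.3] yaw 79.7 n 4 J7 81.0
0.0017 0.007 -0.0003 0 0 -0.2; 0.0017 0.007 -0.0003 0 0 -0.2; 0.0017 0.007 -0.0003 0 0 -0.2; 0.0016 0.007 -0.0003 0 0 -0.2
```

Call:
move_arm(
  plan="0.005 0 0 0 0 -0.5; 0.001 0.004 0 0 0 0; 0 0.006 0 0 0 0; 0 0 0 0 0 0",
)

```text
time_s: 20.2
tcp_pos: [521.9, -23.7, 14.6]
tool_rot: [[0.173, 0.985, -0.003], [0.985, -0.173, -0.001], [-0.001, -0.003, -1.0]]
wrist_force: [0.5, 0.2, -1.9]
width: 0.539
```

```bash
python3 - <<'E'
from h import *
goto(*sl(-46),14.5,80.5,n=4,s=st())
E
```

```text
sleeve x -68.0 y -2.7 z 14.6  F along 0.4 side 0.3 z -1.9 w 45.8
t 20.2 tcp [521.9 -23.7  14.6] yaw 80.0 n 4 J7 81.0
0.0007 0.0055 0 0 0 -0.1; 0.0007 0.0055 0 0 0 -0.1; 0.0007 0.0055 0 0 0 -0.1; 0.0007 0.0055 0 0 0 -0.1
```

Call:
move_arm(
  plan="0.0018 0.005 0 0 0 -0.1; 0.0015 0.005 0 0 0 -0.1; 0.0005 0.005 0 0 0 -0.1; 0.0003 0.005 0 0 0 -0.1",
)

```text
time_s: 20.6
tcp_pos: [540.6, -22.7, 14.5]
tool_rot: [[0.165, 0.986, -0.009], [0.986, -0.165, -0.0], [-0.002, -0.008, -1.0]]
wrist_force: [-5.8, -0.9, 7.4]
width: 0.541
```

```bash
python3 - <<'E'
from h import *
goto(*sl(-36),14.5,80.5,n=4,s=st())
E
```

```text
sleeve x -49.7 y 1.4 z 14.5  F along -5.6 side -1.9 z 7.4 w 46.0
t 20.6 tcp [540.6 -22.7  14.5] yaw 80.5 n 4 J7 81.0
-0.0004 0.0034 0 -0.1 0 0; -0.0004 0.0034 0 -0.1 0 0; -0.0004 0.0034 0 -0.1 0 0; -0.0004 0.0034 0 -0.1 0 0
```

Call:
move_arm(
  plan="-0.0004 0.0034 0 0 0 0; -0.0004 0.0034 0 0 0 0; -0.0003 0.0034 0 0 0 0",
)

```text
time_s: 20.9
tcp_pos: [549.4, -24.9, 14.7]
tool_rot: [[0.164, 0.986, -0.013], [0.986, -0.164, 0.0], [-0.002, -0.013, -1.0]]
wrist_force: [-6.3, -0.4, 6.9]
width: 0.539
```

```bash
python3 - <<'E'
from h import *
st()
E
```

```text
sleeve x -40.7 y 0.7 z 14.7  F along -6.1 side -1.5 z 6.9 w 45.8
```

Call:
move_arm(
  plan="-0.0003 0.003 0 0 0 0; 0 0.003 0 0 0 0",
)

```text
time_s: 21.1
tcp_pos: [551.7, -26.2, 14.6]
tool_rot: [[0.164, 0.986, -0.022], [0.986, -0.164, 0.0], [-0.003, -0.021, -1.0]]
wrist_force: [-11.8, 1.6, 10.2]
width: 0.539
```

Call:
move_arm(
  plan="0 0.003 0 0 0 0; 0 0 0 0 0 0",
)

```text
time_s: 21.3
tcp_pos: [551.5, -26.3, 14.5]
tool_rot: [[0.164, 0.986, -0.029], [0.986, -0.164, 0.001], [-0.004, -0.029, -1.0]]
wrist_force: [1.0, -2.1, 3.0]
width: 0.541
```

Call:
move_arm(
  plan="0 0.005 0 0 0 0; 0 0.005 0 0 0 0",
)

```text
time_s: 21.5
tcp_pos: [551.8, -26.5, 13.8]
tool_rot: [[0.164, 0.985, -0.049], [0.986, -0.164, 0.003], [-0.005, -0.049, -0.999]]
wrist_force: [-17.0, 1.0, 23.6]
width: 0.542
```

```bash
python3 - <<'E'
from h import *
st()
a=snap('wrist','w8.png'); t=snap('top','top8.png')
b=cv2.resize(t[90:280,305:365][:,:,::-1],None,fx=2.5,fy=2.5)
o=np.zeros((480,790,3),np.uint8);o[:,:640]=a[:,:,::-1];o[:475,640:790]=b;cv2.imwrite('pics/w8c.png',o)
E
```

```text
sleeve x -38.0 y -0.5 z 13.8  F along -16.9 side -1.8 z 23.6 w 46.1
```

View pics/w8c.png

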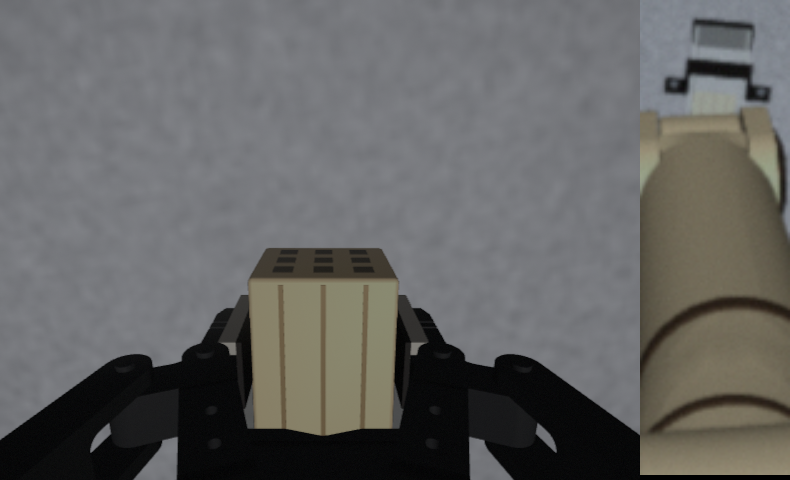

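Call:
move_arm(
  plan="0 -0.01 0 1 0 0; 0 -0.02 0 1 0 0; 0 -0.03 -0.002 0.8 0 0; 0 0 -0.03 0 0 0; 0 0 -0.045 0 0 0; 0 0 -0.03 0 0 0",
)

```text
time_s: 22.2
tcp_pos: [499.1, -16.7, 122.3]
tool_rot: [[0.162, 0.981, -0.108], [0.987, -0.162, 0.011], [-0.006, -0.108, -0.994]]
wrist_force: [1.8, -1.0, -1.0]
width: 0.541
```

```bash
python3 - <<'E'
from h import *
goto(522,-393.4,115,95.2,s=st())
E
```

```text
sleeve x -91.7 y 0.4 z 122.3  F along 1.9 side -0.7 z -1.0 w 46.0
t 22.2 tcp [499.1 -16.7 122.3] yaw 80.7 n 8 J7 81.0
-0.046 0.0105 0.0001 -0.8 -0.1 -1.8; -0.0463 0.0091 0.0003 -0.8 -0.1 -1.8; -0.0466 0.0076 0.0004 -0.8 -0.1 -1.8; -0.0468 0.0061 0.0005 -0.8 -0.1 -1.8; -0.0469 0.0046 0.0007 -0.8 -0.1 -1.8; -0.0471 0.0031 0.0008 -0.8 -0.1 -1.8; -0.0471 0.0016 0.0008 -0.8 -0.1 -1.8; -0.0472 0.0001 0.0009 -0.8 -0.1 -1.8
```

Call:
move_arm(
  plan="-0.046 0.0105 0 -0.8 -0.1 -1.8; -0.0463 0.0091 0.0003 -0.8 -0.1 -1.8; -0.0466 0.0076 0.0004 -0.8 -0.1 -1.8; -0.0468 0.0061 0.0005 -0.8 -0.1 -1.8; -0.0469 0.0046 0.0007 -0.8 -0.1 -1.8; -0.0471 0.0031 0.0008 -0.8 -0.1 -1.8; -0.0471 0.0016 0.0008 -0.8 -0.1 -1.8; -0.043 0.0001 0.0009 -0.8 -0.1 -1.8",
)

```text
time_s: 23.0
tcp_pos: [539.2, -391.4, 120.1]
tool_rot: [[-0.121, 0.992, 0.024], [0.993, 0.121, -0.004], [-0.007, 0.023, -1.0]]
wrist_force: [0.7, -0.0, 0.0]
width: 0.543
```

Call:
move_arm(
  plan="0 0 0 0 0 0; 0 0 0 0 0 0; 0 0 0 0 0 0",
)

```text
time_s: 23.3
tcp_pos: [535.4, -402.3, 118.4]
tool_rot: [[-0.109, 0.994, 0.022], [0.994, 0.109, -0.009], [-0.012, 0.021, -1.0]]
wrist_force: [-0.3, -0.4, -1.0]
width: 0.537
```

```bash
python3 - <<'E'
from h import *
goto(522,-393.4,85,95.2,s=st())
E
```

```text
sleeve x 7.8 y -373.8 z 118.4  F along -0.2 side -0.5 z -1.0 w 45.6
t 23.3 tcp [ 535.4 -402.3  118.4] yaw 96.3 n 1 J7 133.0
0.0107 -0.0131 0.033 1.2 0.7 1.1
```

Call:
move_arm(
  plan="0.005 -0.006 0.01 0.6 0.4 0.5; 0.004 -0.006 0.01 0.6 0.3 0.5; 0 0 0.01 0 0 0; 0 0 0 0 0 0",
)

```text
time_s: 23.7
tcp_pos: [523.1, -387.9, 84.6]
tool_rot: [[-0.097, 0.995, -0.003], [0.995, 0.097, 0.005], [0.006, -0.003, -1.0]]
wrist_force: [0.1, 0.7, -1.0]
width: 0.538
```

```bash
python3 - <<'E'
from h import *
goto(522,-393.4,22,95.2,n=4,s=st())
E
```

```text
sleeve x -6.7 y -361.7 z 84.6  F along -0.0 side 0.8 z -1.0 w 45.8
t 23.7 tcp [ 523.1 -387.9   84.6] yaw 95.6 n 4 J7 132.0
-0.0014 -0.0004 0.0156 0 -0.1 0.1; -0.0014 -0.0004 0.0156 0 -0.1 0.1; -0.0014 -0.0004 0.0156 0 -0.1 0.1; -0.0014 -0.0004 0.0156 0 -0.1 0.1
```

Call:
move_arm(
  plan="-0.0014 -0.0004 0.015 0 -0.1 0.1; -0.0014 -0.0004 0.015 0 0 0.1; -0.0014 -0.0004 0.015 0 0 0.1; 0 0 0.008 0 0 0; 0 0 0 0 0 0",
)

```text
time_s: 24.2
tcp_pos: [522.2, -390.9, 25.6]
tool_rot: [[-0.093, 0.996, -0.004], [0.996, 0.093, 0.004], [0.005, -0.004, -1.0]]
wrist_force: [-1.0, 0.6, -1.0]
width: 0.54
```

```bash
python3 - <<'E'
from h import *
goto(522,-393.4,20,95.2,n=1,s=st())
E
```

```text
sleeve x -7.1 y -364.8 z 25.6  F along -1.1 side 0.5 z -1.0 w 45.9
t 24.2 tcp [ 522.2 -390.9   25.6] yaw 95.3 n 1 J7 132.0
-0.0025 -0.0004 0.0056 -0.2 -0.3 0.1
```

Call:
move_arm(
  plan="0 0 0.003 0 0 0; 0 0 0.003 0 0 0; 0 0 0 0 0 0",
)

```text
time_s: 24.5
tcp_pos: [522.3, -391.5, 19.2]
tool_rot: [[-0.092, 0.996, -0.004], [0.996, 0.092, 0.004], [0.004, -0.004, -1.0]]
wrist_force: [0.4, -0.2, -0.8]
width: 0.543
```

Call:
move_arm(
  plan="0 0 0 0 0 0; 0 0 0 0 0 0; 0 0 0 0 0 0; 0 0 0 0 0 0; 0 0 -0.02 0 0 0; 0 0 -0.04 0 0 0; 0 0 -0.045 0 0 0; 0 0 -0.045 0 0 0",
  grip=-0.46,
)

```text
time_s: 25.3
tcp_pos: [519.4, -389.3, 167.8]
tool_rot: [[-0.093, 0.996, -0.014], [0.996, 0.093, 0.011], [0.012, -0.013, -1.0]]
wrist_force: [0.6, -0.9, -0.3]
width: 0.732
```

Call:
move_arm(
  plan="0 -0.04 -0.03 0 0 0; 0 -0.045 0 0 0 0; 0 -0.03 0 0 0 0; 0 0 0 0 0 0; 0 0 0 0 0 0",
)

```text
time_s: 25.8
tcp_pos: [409.0, -404.0, 211.0]
tool_rot: [[-0.095, 0.995, 0.004], [0.995, 0.095, -0.002], [-0.002, 0.004, -1.0]]
wrist_force: [0.8, -0.6, 0.0]
width: 0.727
```

```bash
python3 - <<'E'
from h import *
st();t=snap('top','t9.png');s=snap('scene','s9.png')
f=lambda im,x0,y0,x1,y1,k:cv2.resize(im[y0:y1,x0:x1,::-1],None,fx=k,fy=k,interpolation=cv2.INTER_CUBIC)
o=np.zeros((600,800,3),np.uint8)
def put(c,x,y):o[y:y+c.shape[0],x:x+c.shape[1]]=c
put(f(t,305,90,365,210,4),0,0); put(f(t,450,170,535,260,3),250,0); put(f(s,290,255,390,405,3),500,0); put(f(s,70,285,190,400,2),250,280)
cv2.imwrite('pics/c9.png',o)
E
```

```text
sleeve x -116.6 y -396.3 z 211.0  F along 0.9 side -0.5 z 0.0 w 61.8
```

View pics/c9.png

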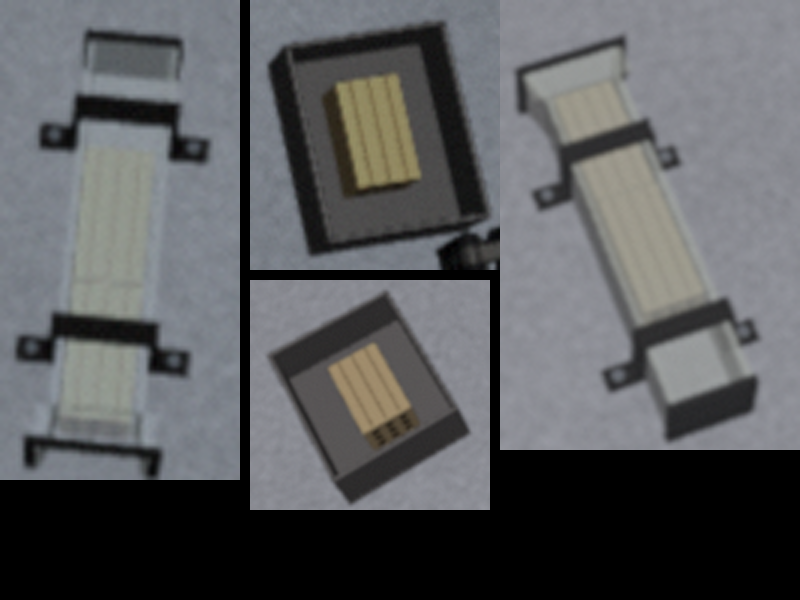

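```bash
python3 -c "
from h import *
print(job.sign_off())"
```

```text
the job is handed in; nothing more can be done
None
```

The job is handed in after about 26 s of robot time. All three blocks were tried, two are in the sleeve and the fat one is in the reject tub.

- **Narrow blocks:** the block in front of the sleeve and the left-hand block both measured about 39 mm in the jaws. Both slid into the sleeve with at most about 5 N.
- **Fat block:** the right-hand block measured 46 mm in the jaws. It stopped hard with its nose an estimated 17–20 mm inside the mouth, at about 17 N along the sleeve. I pulled it back out and put it in the tub.
- **Last pictures (top and scene):** both narrow blocks lie in line and fully inside the sleeve, the outer one roughly 20 mm past the mouth. The fat block lies flat near the middle of the tub floor, and the gripper is clear of everything.
- **Not checked:** I did not look again at the canister, scraper, thermometer or cave at the end. No move went near them, and no unexpected contact force showed.
- **What went wrong on the way:** I gripped the left-hand block about 5° askew, so I set it down and gripped it again before pushing it in. My first reading of the tub's corners was also wrong (base and rim mixed up). I corrected it from the wrist camera before placing the block.

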